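# Find and press the concealed hatch catch of a film scanner

### The job

The film hatch in the top of the pale desktop film scanner is held by a concealed catch: a dark push pad lying level in the dark channel in the scanner's top, somewhere along its length. Feel along the channel with the fingertips until a spot gives way, press that pad gently but fully home so that the hatch pops up, then draw the hand clear. Do not touch the hatch itself, and do not pick up or shift the loupe, canister, prints, albums, slide box or brush.

Things in the scene. Friction and masses are not known exactly. Their poses are not given: they have to be found in the camera images.
- scanner: pale grey desktop film scanner, a flat box 240 (x) x 440 (y) x 70 mm high, fixed to the table; origin under its centre, x towards its far side (away from the robot), y to the left, z up. The flat deck is at z = 70 mm. In the deck are the channel (nearer the robot) and the hatch (farther)
- channel (a point): middle of the dark channel's rigid floor, axes as the scanner's (45 mm nearer the robot than the scanner's middle). Channel 64 (x) x 192 mm (y), floor 2 mm below the deck. In the floor is a 48 x 48 mm hole holding the catch pad, centred across the channel (x = 0), its middle anywhere from y = -60 to +60 mm. A finger partly on the floor beside the hole is stopped and cannot move the pad
- pad (a joint): travel of the square catch pad (46 x 46 mm, a little lighter than the floor, its face 1.5 mm below the floor; closed fingertips fit into its hole): 0 as found, 0.006 m fully home, straight down. It gives way steadily at about 5 to 6 N, has no return spring and stays where it is left; a link makes it lift the hatch
- hatch: blue-grey hatch lid, 78 (x) x 117 (y) x 6 mm, flush in the deck beyond the channel when closed; origin on the hinge at its far edge (95 mm beyond the scanner's middle, 67 mm above the table), lid extending 79 mm towards the robot. As the pad goes home the edge nearer the robot rises, in proportion, to 0.42 rad (about 32 mm up), and it stays open
- loupe: black magnifier loupe standing on the scanner's deck, beyond and left of the channel, 42 dia x 42 mm high, origin under its centre. Leave alone
- canister: small film canister with yellow band standing on the scanner's deck, beyond and right of the channel, 32 dia x 50 mm high, origin under its centre. Leave alone
- prints_a: stack of photo prints on the table to the left, 100 x 150 x 30 mm, origin under its centre. Leave alone
- prints_b: stack of photo prints on the table to the right, 90 x 130 x 45 mm, origin under its centre. Leave alone
- albums: pile of three photo albums on the left, 220 x 290 x 90 mm, origin under its centre. Leave alone
- slide_box: open grey divided slide box on the right, 90 x 200 x 60 mm, origin under its centre. Leave alone
- brush: dust brush lying on the table just right of the scanner, about 200 mm long and under 40 mm high, origin on its underside. Leave alone

How it is judged:
On the way:
1. the fingertips press the catch pad home (value of joint pad above 0.0048 m and contact force between the fingers and anything else above 0.5 N), for 0.1 s.
At the end, for the whole second after the job is handed in: The pad is home (at least 4.8 of its 6 mm), the hatch stands open by more than 0.3 rad and at rest, and every loose thing is within 15 mm of where it was (value of joint pad above 0.0048 m and angle between hatch's own z axis and vertical above 0.3 rad and angular speed of hatch below 0.1 rad/s and distance of each of loupe, canister, prints_a, prints_b, albums, slide_box, brush from where it was at the start of the episode below 0.015 m); the robot touches nothing.
It fails at once if the robot touches the hatch (contact force between any of the fingers, the arm and hatch above 0.5 N).
It fails at once if the robot presses on anything with more than 120 N (contact force between any of the fingers, the arm and anything else above 120 N).
It fails at once if a loose bystander is shifted by more than 15 mm or lifted (distance of any of loupe, canister, prints_a, prints_b, albums, slide_box, brush from where it was at the start of the episode above 0.015 m).
It also fails if it takes over 48 s, if anything falls off the work surface, if the arm or the gripper's body presses on something with over 40 N, if the wrist force passes 120 N, or if a joint passes its speed limit or range.

### The arm

A 7-joint arm with a two-finger parallel gripper is mounted at the origin on the work surface. World frame = base frame: x ahead of the robot, y to its left, z up, the work surface at z = 0. Lengths are in m, angles in rad, forces in N, time in s.
With the tool pointing down it reaches from about 0.35 to 0.9 m from the base axis. Payload 19.9 kg.
Tool frame: the origin (TCP) lies at the very end of the fingers, on their centre line; the grasp point (between the pads) lies 19 mm behind it (env.hold_point_z is the distance from the TCP to the grasp point, in m); y points along the fingers, z is the direction in which the jaws open and shut, and the axes are right-handed (so a half turn about y gives the same grasp; the last joint's range is limited). The gripper opens to 85 mm and grips with 20 to 120 N. Pads are 22 mm wide; open, the fingers measure 114 mm over their backs; the gripper's body (76 mm by 85 mm) begins 54 mm behind the grasp point. The pads swing forward as they close: fully open they stand 13 mm farther back than shut.
Start: joints at [1.103, 0.417, -0.01, 1.614, 0.005, 1.111, -0.053], TCP at [0.258, -0.569, 0.231] pointing down, gripper open.
Joint ranges: [-2.81, 2.81], [-0.39, 2.02], [-1.27, 1.25], [0.06, 2.57], [-1.19, 4.33], [0.19, 2], [-2.82, 2.82]. Speed limits (rad/s): [1.89, 1.89, 2.39, 2.39, 3.01, 3.01, 3.01].

### API

Orientations are given as a unit quaternion [w, x, y, z].
In Python, from rig import env gives the robot as it stands.
- The arm moves only by the shell command python3 -m inch 'ROWS' [FORCE]. ROWS is a JSON object of lists of equal length, an entry for each row: "linear": the shift along the tool's x, y, z scaled (see below), a list of three; "roll": the turn about the tool's y scaled (see below); "hand": the closure in counts, from 0 (fully open) to 255 (shut). In form: {"linear": [[tx, ty, tz], ...], "roll": [roll, ...], "hand": [hand, ...]}. A call has 1 to 5 rows; each row shifts and turns the pose as measured when the row begins, along the tool's axes as they then stand; what a row does not reach is not made up. The controller multiplies each number of a shift by 300 mm and each number of a turn by 2 rad. A row lasts 1/8 s, in which the tool goes at most 62.5 mm and 10.7 degrees, less where a joint would pass 70% of its speed; a pose out of reach is approached as far as the arm can. A call with a number of a shift or a turn outside -1 to 1 is refused whole. A call with a gripper value outside its range is refused whole. The fingers move at their own pace and stop on an object; FORCE is the grip in N (left out, the last holds). Time passes only in rows, so rows that do not move let the fingers close. It gives the time, the measured TCP pose, the force and the opening at its end, in the units of the state.
- env.state(): the state, without advancing time (a new reading comes with each control period).
- env.snapshot(name): name is "side" or "top"; returns the picture (480x640x3 uint8, red, green, blue); there is no depth.
- env.calibration(name): a dict with "vertical_fov" (degrees; the focal length in pixels is half the picture's height over the tangent of half this angle, whatever the lens; pixels are square), "cx", "cy" (the principal point, pixels), "R" (3x3) and "t" (3): a world point X has camera coordinates R X + t. Camera axes: x right, y down, z forward; pixel columns grow to the right and rows downward; lengths in m; the calibration is good to about 2 mm. A picture is of the moment at which its call begins. calibration takes no time and is no camera call.
- env.sign_off(): hands the job in, once; it reports no verdict.
The state is a dict: "t": time; "joints": joint angles; "qd": joint speeds; "effort": joint torques, N m; "tcp_pos": TCP position; "eef_rot": TCP orientation; "force": force on the tool from outside, world axes, zero at the start; "moment": the same for the moment, N m; "width": finger opening in m.
Only numpy, scipy, OpenCV 4.12 (cv2) and the standard library are available. Lean on these libraries where they do the work, as an engineer would, in place of code of your own. Each camera call takes 0.05 s, during which the arm holds its last target.

## Working session

There is one attempt and no reset: what is moved stays moved. The work goes in short steps, Python scripts to look and compute and a shell command to move; the robot and the scene stay as the last step left them, time stands still between calls to the robot, and variables do not carry over. Pictures are saved under pics/ and viewed, and the job is handed in when it is done.

```bash
ls; mkdir -p pics; python3 - <<'E'
from rig import env
import cv2
for n in("side","top"):
    cv2.imwrite(f"pics/{n}0.png",env.snapshot(n)[:,:,::-1]); print(n,env.calibration(n))
s=env.state()
for k in s: print(k,s[k])
print(env.hold_point_z)
E
```

```text
pics
side {'vertical_fov': 44.89800817148038, 'cx': 328.3990578278367, 'cy': 247.76305491514813, 'R': array([[-0.91121854, -0.41142607, -0.0202328 ],
       [-0.24055277,  0.57135881, -0.784655  ],
       [ 0.33438771, -0.71012513, -0.61960242]]), 't': array([0.43277423, 0.18006022, 1.68848028])}
top {'vertical_fov': 46.51941976103703, 'cx': 310.6159368573299, 'cy': 235.4875429743375, 'R': array([[ 6.84389436e-03, -9.99976163e-01, -9.14041704e-04],
       [-9.94322193e-01, -6.70812499e-03, -1.06199704e-01],
       [ 1.06191041e-01,  1.63567151e-03, -9.94344401e-01]]), 't': array([0.00828652, 0.48498355, 1.38901746])}
t 0.1
joints [ 1.10352919  0.41789036 -0.01028146  1.61413263  0.00470547  1.11072148
 -0.05299448]
qd [-0.00017664 -0.00211759 -0.00030105 -0.00305959 -0.00089867 -0.00082248
 -0.00106085]
effort [ 9.32309049e-04 -8.65818071e+01  6.80363942e-01 -4.35633767e+01
  1.92427018e-02  4.95832355e-03 -6.72923170e-05]
tcp_pos [ 0.25797948 -0.56891209  0.23073003]
eef_rot [ 0.14927682 -0.14951458  0.69152545 -0.69076362]
force [-0.50028353  0.66916625  0.22821036]
moment [-0.0097401  -0.02672006 -0.01317169]
width 0.08551548200779835
0.0187
```

View pics/top0.png

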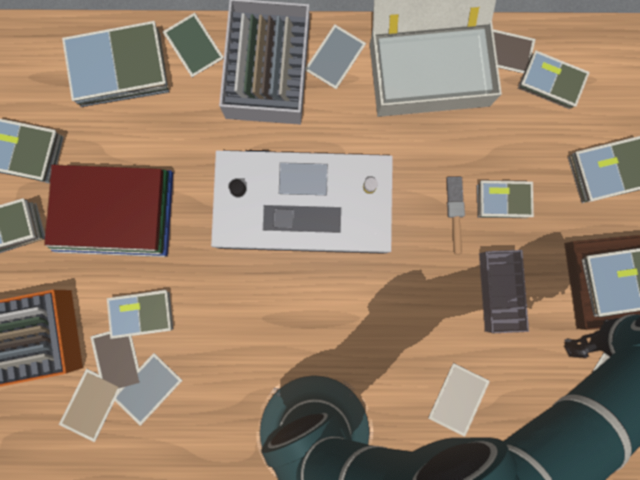

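View pics/side0.png

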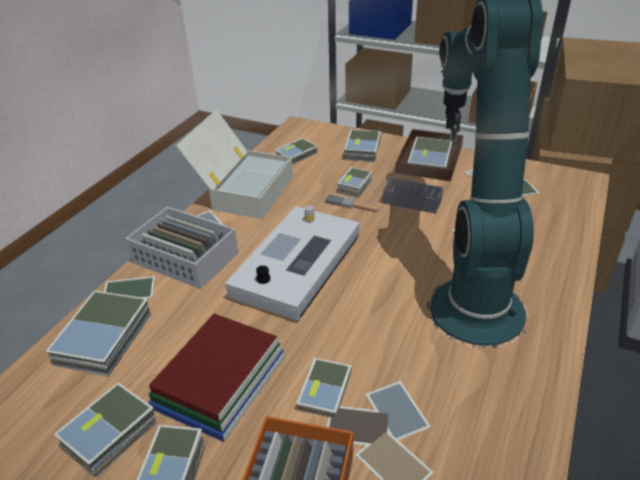

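The top view shows the scanner at about (212–392, 150–252) px. The channel is at (263–341, 206–232), with a lighter square near (284, 218) that could be the pad. I'll enlarge it and measure.

```bash
cat > h.py <<'E'
import numpy as np, cv2
from rig import env
def ray(n,uv,z):
    c=env.calibration(n); f=240/np.tan(np.radians(c["vertical_fov"]/2))
    R=np.array(c["R"]);t=np.array(c["t"])
    d=R.T@np.array([(uv[0]-c["cx"])/f,(uv[1]-c["cy"])/f,1]); o=-R.T@t
    return o+d*(z-o[2])/d[2]
def proj(n,X):
    c=env.calibration(n); f=240/np.tan(np.radians(c["vertical_fov"]/2))
    p=np.array(c["R"])@X+c["t"]; return p[:2]/p[2]*f+[c["cx"],c["cy"]]
E
python3 - <<'E'
from h import *
im=cv2.imread("pics/top0.png")
cv2.imwrite("pics/topz.png",cv2.resize(im[145:260,205:400],None,fx=4,fy=4,interpolation=cv2.INTER_CUBIC))
ims=cv2.imread("pics/side0.png")
cv2.imwrite("pics/sidez.png",cv2.resize(ims[200:320,225:365],None,fx=5,fy=5,interpolation=cv2.INTER_CUBIC))
g=cv2.cvtColor(im,cv2.COLOR_BGR2GRAY)
print(g[218,255:350]); print(g[200:240,320],g[200:240,284])
m=((g<125)).astype(np.uint8); m[:200]=0;m[240:]=0;m[:,:250]=0;m[:,350:]=0
cs,_=cv2.findContours(m,0,2)
c=max(cs,key=cv2.contourArea); r=cv2.minAreaRect(c); print(r)
for p in cv2.boxPoints(r): print(p,ray("top",p,.07))
print("ctr",ray("top",r[0],.07))
w=((g>170)).astype(np.uint8); w[:140]=0;w[260:]=0;w[:,:205]=0;w[:,400:]=0
cs,_=cv2.findContours(w,0,2);c=max(cs,key=cv2.contourArea); r=cv2.minAreaRect(c); print(r)
for p in cv2.boxPoints(r): print(p,ray("top",p,.07))
s=env.state(); print(proj("top",s["tcp_pos"]),proj("side",s["tcp_pos"]))
E
```

```text
[204 204 204 205 204 205 205 189 142 100  92  94  95  94  95  94  94  92
  99 114 117 112 112 112 112 112 112 113 111 111 112 113 113 113 113 113
 112 109 103  97  95  96  97  96  96  96  96  96  97  96  96  97  97  96
  96  97  96  97  97  96  97  97  97  97  98  97  98  96  97  97  98  97
  98  97  97  97  97  98  97  97  98  97  97  96  98 133 183 204 205 204
 203 204 204 204 203]
[203 202 202 203 204 194 159 113  94  95  96  95  96  97  96  97  97  96
  97  97  97  98  97  98  98  97  98  97  97  97  98 123 169 198 206 205
 205 205 205 205] [203 203 204 204 193 155 112  91  88  94 107 111 111 111 112 112 112 112
 111 112 113 114 114 114 114 114 111 104  97  96 122 170 199 206 205 205
 205 205 205 205]
((301.5773620605469, 218.3699188232422), (76.55513000488281, 24.401212692260742), 1.6846843957901)
[262.95767 229.43993] [0.49435456 0.12872606 0.07      ]
[263.67502 205.04927] [0.55499371 0.12791946 0.07      ]
[340.19705 207.29991] [ 0.55064063 -0.06100432  0.07      ]
[339.4797  231.69057] [ 0.49005556 -0.05931637  0.07      ]
ctr [0.52243958 0.03405636 0.07      ]
((302.1910095214844, 200.505615234375), (180.15736389160156, 96.19368743896484), 1.6846843957901)
[210.73727 245.93344] [0.45281165 0.2560212  0.07      ]
[213.56528 149.78134] [0.69367453 0.2551868  0.07      ]
[393.64474 155.07779] [ 0.68314295 -0.19404737  0.07      ]
[390.81674 251.22989] [ 0.44278756 -0.1849796   0.07      ]
[583.06641273 333.30391729] [450.26283462 137.02766694]
```

View pics/topz.png

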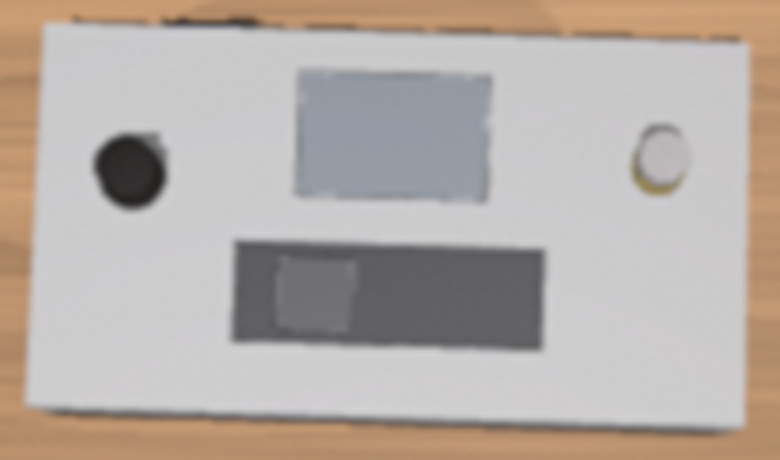

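View pics/sidez.png

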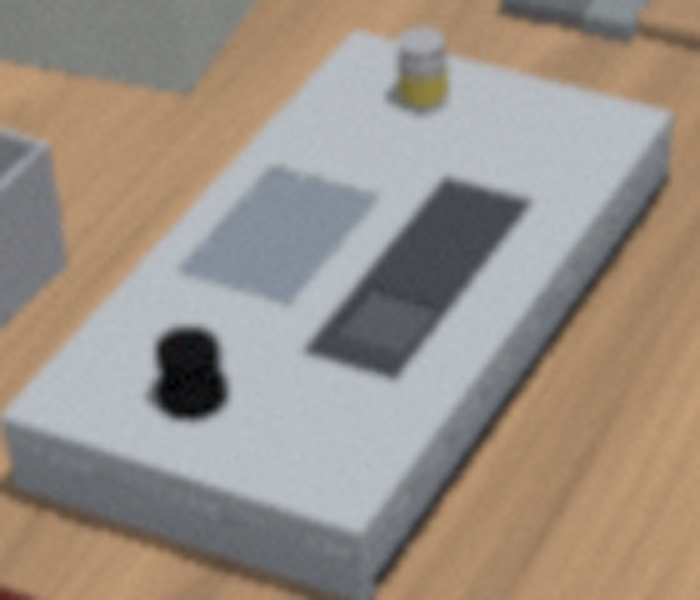

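The pad shows as a lighter square in both views: top at (284, 218.5) px, side at (302, 264) px. It is towards the left end of the channel. Next I cast rays and work out the tool axes.

```bash
python3 - <<'E'
from h import *
from scipy.spatial.transform import Rotation as Ro
im=cv2.imread("pics/top0.png")
g=cv2.cvtColor(im,cv2.COLOR_BGR2GRAY)
m=((g>103)&(g<122)).astype(np.uint8); m[:208]=0;m[230:]=0;m[:,:268]=0;m[:,300:]=0
cs,_=cv2.findContours(m,0,2);c=max(cs,key=cv2.contourArea);r=cv2.minAreaRect(c);print(r)
a=ray("top",r[0],.0665);b=ray("side",(301.8,264),.0665);print("pad",a,b)
gs=cv2.cvtColor(cv2.imread("pics/side0.png"),cv2.COLOR_BGR2GRAY)
m=(gs<115).astype(np.uint8);m[:230]=0;m[280:]=0;m[:,:284]=0;m[:,335:]=0
cs,_=cv2.findContours(m,0,2);c=max(cs,key=cv2.contourArea);r=cv2.minAreaRect(c);print(r,ray("side",r[0],.069))
s=env.state();q=s["eef_rot"];R=Ro.from_quat([q[1],q[2],q[3],q[0]]).as_matrix();print(R.round(4))
d=a-s["tcp_pos"];print(d, R.T@d)
E
```

```text
((283.6258850097656, 218.3603515625), (19.84804344177246, 17.792776107788086), 3.3664605617523193)
pad [0.52264795 0.07844037 0.0665    ] [0.52448545 0.08327669 0.0665    ]
((308.2439270019531, 255.1951446533203), (16.86676597595215, 49.66325759887695), 38.65980911254883) [0.52352147 0.04016217 0.069     ]
[[-9.107e-01 -6.000e-04  4.130e-01]
 [-4.130e-01  1.000e-03 -9.107e-01]
 [ 1.000e-04 -1.000e+00 -1.100e-03]]
[ 0.26466847  0.64735246 -0.16423003] [-0.50842351  0.16471842 -0.48006196]
```

```bash
python3 -m inch '{"linear":[[-0.145,0,-0.137],[-0.145,0,-0.137],[-0.145,0,-0.137],[-0.145,0,-0.137],[-0.145,0,-0.137]],"roll":[0,0,0,0,0],"hand":[255,255,255,255,255]}' 30
cat > d.py <<'E'
from h import *
import sys
from scipy.spatial.transform import Rotation as Ro
T=np.array([float(v) for v in sys.argv[1:4]])
s=env.state();q=s["eef_rot"];R=Ro.from_quat([q[1],q[2],q[3],q[0]]).as_matrix()
zy=np.degrees(np.arctan2(R[1,2],R[0,2]))
print(s["t"],s["tcp_pos"].round(4) if hasattr(s["tcp_pos"],"round") else s["tcp_pos"],"axis ang",zy.round(2),"tilt",R[2,1].round(5),"F",np.round(s["force"],2),"w",s["width"],"qd",np.abs(s["qd"]).max())
d=R.T@(T-s["tcp_pos"]);print("linear units",(d/.3).round(4),"roll units",(np.radians(zy+91.3)/2).round(4))
E
python3 d.py 0.5235 0.080 0.15
```

```text
t: 0.72
tcp_pos: [0.3718, -0.2866, 0.2289]
eef_rot: [0.146, -0.148, 0.692, -0.691]
force: [1.3, -0.1, -0.2]
width: 0.0001
0.725 [ 0.3718 -0.2866  0.2289] axis ang -65.96 tilt -0.99999 F [ 1.32 -0.1  -0.17] w 0.00011412855911155904 qd 1.0185119350748333
linear units [-0.9601  0.2639 -0.9095] roll units 0.2211
```

```bash
python3 -m inch '{"linear":[[-0.14,0,-0.135],[-0.14,0,-0.135],[-0.14,0,-0.135],[-0.14,0,-0.135],[-0.14,0,-0.135]],"roll":[0,0,0,0,0],"hand":[255,255,255,255,255]}' 30
python3 d.py 0.5235 0.080 0.15
```

```text
t: 1.35
tcp_pos: [0.4826, -0.0067, 0.2293]
eef_rot: [0.146, -0.148, 0.692, -0.691]
force: [1.4, -1.1, 0.2]
width: 0.0
1.35 [ 0.4826 -0.0067  0.2293] axis ang -66.0 tilt -1.0 F [ 1.4  -1.07  0.24] w 4.688239003805951e-05 qd 1.1226649318637956
linear units [-0.2425  0.2642 -0.2083] roll units 0.2208
```

```bash
python3 -m inch '{"linear":[[0,0,0],[0,0,0],[0,0,0],[0,0,0]],"roll":[0.08,0.08,0.06,0],"hand":[255,255,255,255]}' 30
python3 d.py 0.5235 0.080 0.15
```

```text
t: 1.85
tcp_pos: [0.4829, -0.0015, 0.2284]
eef_rot: [-0.01, 0.008, 0.708, -0.706]
force: [-0.1, 0.4, 0.2]
width: 0.0
1.85 [ 0.4829 -0.0015  0.2284] axis ang -91.45 tilt -0.99999 F [-0.11  0.4   0.19] w 2.0061755638835273e-05 qd 0.03644773699898049
linear units [-0.1293  0.2614 -0.2743] roll units -0.0013
```

```bash
python3 -m inch '{"linear":[[-0.09,0.08,-0.17],[-0.04,0.08,-0.1],[0,0.08,0],[0,0,0]],"roll":[0,0,0,0],"hand":[255,255,255,255]}' 30
python3 d.py 0.5235 0.080 0.10
python3 - <<'E'
from h import *
for n in("side","top"):
    im=env.snapshot(n)[:,:,::-1]
    x=im[180:320,225:385] if n=="side" else im[130:260,205:400]
    cv2.imwrite(f"pics/{n}1.png",cv2.resize(x,None,fx=4,fy=4,interpolation=cv2.INTER_CUBIC))
    print(proj(n,env.state()["tcp_pos"]))
E
```

```text
t: 2.35
tcp_pos: [0.5251, 0.0801, 0.1546]
eef_rot: [-0.006, 0.004, 0.708, -0.706]
force: [-1.0, -0.5, -0.1]
width: 0.0005
2.35 [0.5251 0.0801 0.1546] axis ang -90.83 tilt -0.99999 F [-1.01 -0.49 -0.13] w 0.0005360839289282642 qd 0.0353621896338732
linear units [0.0048 0.1821 0.0009] roll units 0.0041
[300.39811199 240.03424851]
[281.03281783 211.50263443]
```

View pics/side1.png

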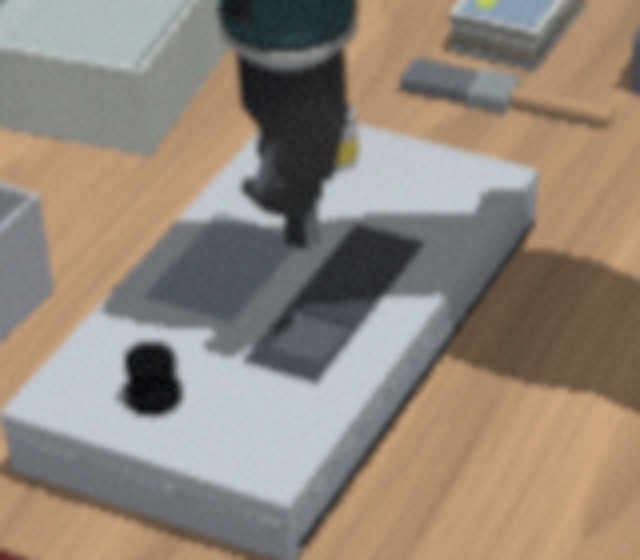

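View pics/top1.png

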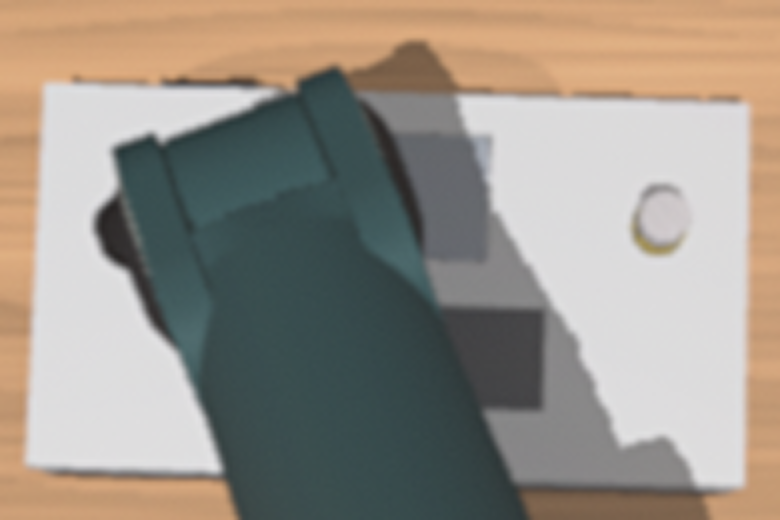

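The side view shows the closed fingertip at (299.5, 241.5) px, against (300.4, 240) px predicted, so calibration and pose agree. I'm going down.

```bash
python3 -m inch '{"linear":[[0.005,0.1,0],[0,0.08,0],[0,0.04,0],[0,0,0]],"roll":[0,0,0,0],"hand":[255,255,255,255]}' 30
python3 d.py 0.5235 0.080 0.0665
```

```text
t: 2.95
tcp_pos: [0.5277, 0.0786, 0.0941]
eef_rot: [-0.003, 0.008, 0.708, -0.706]
force: [-1.2, 0.2, 0.2]
width: 0.0
2.95 [0.5277 0.0786 0.0941] axis ang -90.92 tilt -0.99997 F [-1.19  0.17  0.16] w 1.2649036149928822e-05 qd 0.02011458187782616
linear units [ 0.0146  0.0919 -0.0042] roll units 0.0034
```

```bash
python3 -m inch '{"linear":[[0.016,0.03,-0.006],[0.006,0.025,-0.002],[0,0,0]],"roll":[0.003,0,0],"hand":[255,255,255]}' 30
python3 d.py 0.5235 0.080 0.0665
```

```text
t: 3.32
tcp_pos: [0.5217, 0.0814, 0.0784]
eef_rot: [-0.004, 0.012, 0.708, -0.706]
force: [0.9, 0.1, 0.0]
width: -0.0003
3.325 [0.5217 0.0814 0.0784] axis ang -91.28 tilt -0.99994 F [0.85 0.07 0.01] w -0.0002528375035823715 qd 0.008530327577175872
linear units [-0.0058  0.0396  0.0046] roll units 0.0002
```

Now in small steps, watching the force.

```bash
python3 -m inch '{"linear":[[0,0.015,0.002],[0,0.01,0],[0,0.01,0]],"roll":[0,0,0],"hand":[255,255,255]}' 30
python3 d.py 0.5235 0.080 0.0665
```

```text
t: 3.7
tcp_pos: [0.5222, 0.0808, 0.0677]
eef_rot: [-0.004, 0.012, 0.708, -0.706]
force: [0.8, 0.1, 0.6]
width: -0.0
3.7 [0.5222 0.0808 0.0677] axis ang -91.28 tilt -0.99993 F [0.77 0.14 0.57] w -4.6872567950400686e-05 qd 0.04865516802397342
linear units [-0.0043  0.004   0.0025] roll units 0.0002
```

```bash
python3 -m inch '{"linear":[[0,0.008,0],[0,0.005,0]],"roll":[0,0],"hand":[255,255]}' 30
python3 d.py 0.5235 0.080 0.0665
```

```text
t: 3.95
tcp_pos: [0.5222, 0.0808, 0.0636]
eef_rot: [-0.004, 0.012, 0.708, -0.706]
force: [-1.8, -1.4, 5.3]
width: 0.0002
3.95 [0.5222 0.0808 0.0636] axis ang -91.28 tilt -0.99994 F [-1.79 -1.37  5.35] w 0.00020504741483082876 qd 0.022752198442551313
linear units [-0.0045 -0.0096  0.0025] roll units 0.0002
```

The pad gives way at 5.3 N with the tip at 63.6 mm, below both the floor and the pad's original face. It should be home at 60.5 mm, so I keep pressing.

```bash
python3 -m inch '{"linear":[[0,0.006,0],[0,0.006,0],[0,0.006,0]],"roll":[0,0,0],"hand":[255,255,255]}' 30
python3 d.py 0.5235 0.080 0.0605
```

```text
t: 4.32
tcp_pos: [0.5225, 0.0808, 0.06]
eef_rot: [-0.004, 0.012, 0.708, -0.707]
force: [-22.8, -4.1, 62.9]
width: 0.0003
4.325 [0.5225 0.0808 0.06  ] axis ang -91.28 tilt -0.99994 F [-22.8   -4.15  62.92] w 0.0002850231356460156 qd 0.01205711209114166
linear units [-0.0036 -0.0016  0.0027] roll units 0.0002
```

The force rose to a hard stop (63 N) at z = 60.0 mm, so the pad is home. I'll ease off and lift straight up.

```bash
python3 -m inch '{"linear":[[0,-0.001,0],[0,-0.008,0],[0,-0.02,0],[0,-0.05,0],[0,-0.08,0]],"roll":[0,0,0,0,0],"hand":[255,255,255,255,255]}' 30
python3 d.py 0.5235 0.080 0.0605
```

```text
t: 4.95
tcp_pos: [0.5212, 0.0809, 0.1095]
eef_rot: [-0.004, 0.011, 0.707, -0.707]
force: [0.2, -0.8, 0.9]
width: 0.0001
4.95 [0.5212 0.0809 0.1095] axis ang -91.26 tilt -0.99996 F [ 0.17 -0.83  0.88] w 0.00014259418515403567 qd 0.401768709569105
linear units [-0.0062  0.1635  0.0029] roll units 0.0003
```

```bash
python3 -m inch '{"linear":[[0,-0.15,0],[0,-0.15,0.02],[0.04,-0.15,0.1],[0.04,-0.1,0.15],[0.04,0,0.18]],"roll":[0,0,0,0,0],"hand":[255,255,255,255,255]}' 30
python3 -m inch '{"linear":[[0.04,0,0.19],[0.04,0,0.19],[0.04,0,0.19],[0.04,0,0.1],[0,0,0]],"roll":[0,0,0,0,0],"hand":[255,255,255,255,255]}' 30
python3 - <<'E'
from h import *
for n in("side","top"):
    im=env.snapshot(n)[:,:,::-1]
    cv2.imwrite(f"pics/{n}2.png",im)
E
```

```text
t: 5.58
tcp_pos: [0.4804, -0.0528, 0.2857]
eef_rot: [0.001, 0.01, 0.708, -0.706]
force: [1.2, -0.2, -0.4]
width: -0.0
t: 6.2
tcp_pos: [0.4254, -0.262, 0.2903]
eef_rot: [0.002, 0.014, 0.707, -0.707]
force: [0.2, 0.5, -0.1]
width: 0.0001
```

View pics/side2.png

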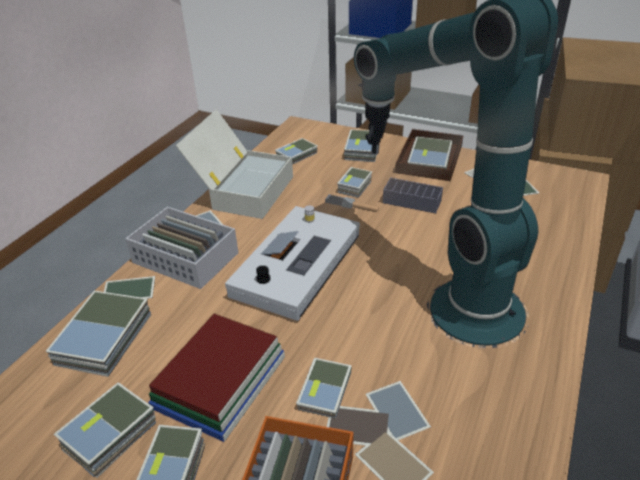

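View pics/top2.png

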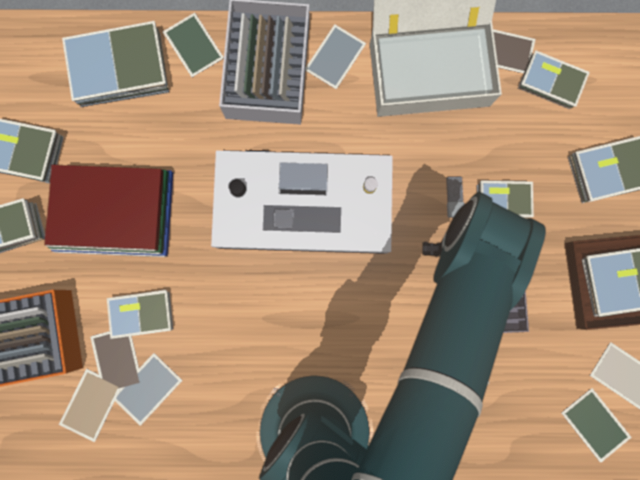

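The hatch is open in both views: top (279–327, 163–193) px with a dark gap along its near edge, side around (283, 245) px. The loupe and canister look unmoved. I'll check the opening angle and let the arm settle.

```bash
python3 -m inch '{"linear":[[0,0,0],[0,0,0],[0,0,0]],"roll":[0,0,0],"hand":[255,255,255]}'
python3 - <<'E'
from h import *
a=cv2.imread("pics/side2.png")[200:300,230:350];b=cv2.imread("pics/top2.png")[145:240,230:385]
cv2.imwrite("pics/s3.png",cv2.resize(a,None,fx=6,fy=6,interpolation=cv2.INTER_CUBIC))
cv2.imwrite("pics/t3.png",cv2.resize(b,None,fx=5,fy=5,interpolation=cv2.INTER_CUBIC))
# predicted near-edge corners
yaw=-.0227;c=np.array([.5225,.037,0]);ex=np.array([np.cos(yaw),np.sin(yaw),0]);ey=np.array([-ex[1],ex[0],0])
h=c+ex*.140+[0,0,.067]
for th in(0.3,.42):
  for y in(.0585,-.0585):
    P=h-ex*.079*np.cos(th)+ey*y+[0,0,.079*np.sin(th)+.003]
    s=proj("side",P);t=proj("top",P);print(th,y,(s-[230,200])*6,(t-[230,145])*5)
for n in("top","side"):
    d=cv2.absdiff(cv2.imread(f"pics/{n}0.png"),cv2.imread(f"pics/{n}2.png")).max(2)
    r=(d[100:340,40:200] if n=="top" else d[310:480,140:360]);print(n,"left-side max change",r.max())
E
```

```text
t: 6.68
tcp_pos: [0.4278, -0.257, 0.2908]
eef_rot: [0.005, 0.012, 0.707, -0.707]
force: [0.7, -0.7, -0.2]
width: 0.0
0.3 0.0585 [305.52976654 324.2064807 ] [235.03817275 225.28841177]
0.3 -0.0585 [413.82663387 197.33863107] [475.33965778 232.24901205]
0.42 0.0585 [298.50058726 308.81366742] [234.17214275 215.05993763]
0.42 -0.0585 [407.36638113 182.33542264] [475.97980003 222.06058811]
top left-side max change 22
side left-side max change 18
```

View pics/s3.png

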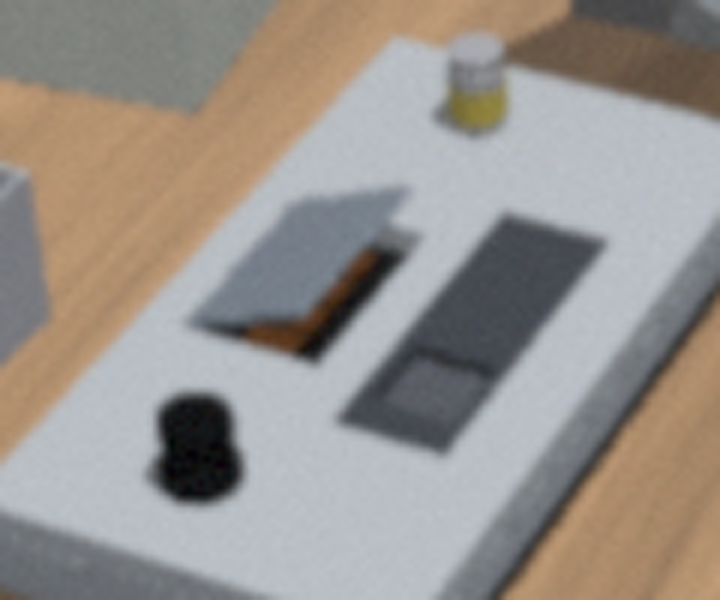

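View pics/t3.png

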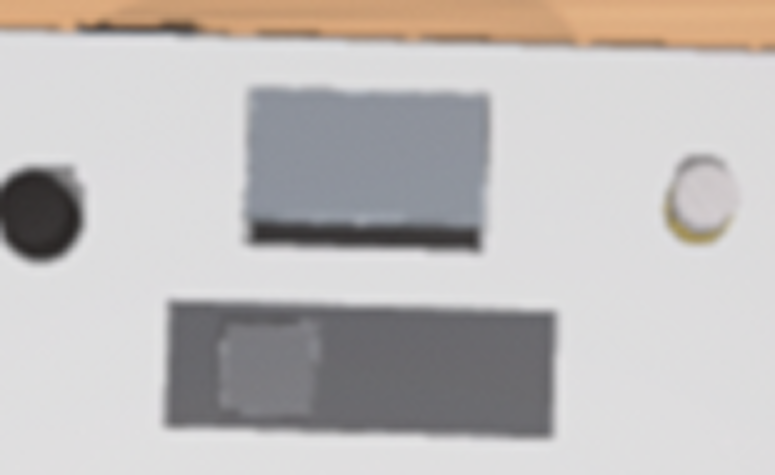

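The hatch's near corners in the side crop are at about (410, 187) and (300, 318) px. That fits an opening near 0.4 rad (predicted (407, 182) and (298, 309) at 0.42) much better than 0.3. The pad is visibly recessed and the arm is clear.

```bash
python3 -c "
from rig import env
env.sign_off();print(env.state()['t'])"
```

```text
the job is handed in; nothing more can be done
the job is handed in; nothing more can be done
```

I pressed the catch pad home, the hatch popped up, and I handed the job in with the arm well clear at about 6.7 s of the 48 s. The hand-in gives no verdict.

- **Finding the pad:** it showed as a lighter square in both camera views, about 44 mm left of the channel's middle, so I went straight to it and did not sweep the channel. The two views put it up to 5 mm apart, which is within the hole's clearance, and I aimed between them.
- **Pressing:** with closed fingertips, the pad gave way at about 5.3 N. It came to a hard stop with the tip at z = 60.0 mm (60.5 mm expected). The last reading there was about 63 N down and 67 N in all, under the 120 N limit but firmer than "gentle".
- **Hatch:** in the final pictures its near edge fits about 0.4 rad open, slightly short of the 0.42 rad prediction but clear of the 0.3 rad required.
- **Loose things:** the loupe and canister look unmoved. The albums and left-hand prints barely changed between the before and after pictures. The brush, slide box and right-hand prints were partly hidden by the arm or its shadow in the last top view. I saw no sign they had moved, but did not measure them.
- **Robot contact:** the final force reading was within noise. I saw no sign of contact with the hatch, but have no direct reading of it.

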